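Regrip a prosthetic shank and seat it in an inclined fixture

ROBOT

A 6-joint arm with a two-finger parallel gripper is mounted at the origin on the work surface. World frame = base frame: x ahead of the robot, y to its left, z up, the work surface at z = 0. Lengths are in m, angles in rad, forces in N, time in s.
With the tool pointing down it reaches from about 0.275 to 0.75 m from the base axis. Payload 10.2 kg.
Tool frame: the origin (TCP) lies on the centre line of the jaws, within the pads' length; the fingertips stand ctrl.tcp_to_tips ahead of it and the grasp point (between the pads) lies 2 mm behind it (ctrl.tcp_to_tips is the distance from the TCP to the fingertips, in m); z points along the fingers, x is the direction in which the jaws open and shut, and the axes are right-handed (so a half turn about z gives the same grasp; the last joint's range is limited). The gripper opens to 88 mm and grips with 3 to 60 N. Pads are 18 mm wide; open, the fingers measure 123 mm over their backs; the gripper's body (75 mm by 187 mm) begins 45 mm behind the grasp point.
Start: joints at [-1.57, 0.313, 1.498, -0, 1.331, -0.223], TCP at [0.117, -0.512, 0.256] pointing down, gripper open.
Joint ranges: [-2.94, 2.94], [-0.97, 2.17], [0.19, 2.56], [-1.23, 4.37], [0.02, 3.11], [-2.88, 2.88]. Speed limits (rad/s): [2.39, 2.39, 3.01, 3.14, 3.14, 3.14].

INTERFACE

Orientations are given as a unit quaternion [w, x, y, z].
In Python, from bench import readout, grab_frame, camera_params, ctrl, recognise gives the robot as it stands.
- The arm moves only by the shell command python3 -m pendant 'ROWS' [FORCE]. ROWS is JSON, a list of rows, each an object with "offset": the shift along the tool's x, y, z scaled (see below), a list of three; "angular": the turn, a rotation vector about the tool's x, y, z scaled (see below), a list of three; "grip": the opening, from 0 (shut) to 1 (fully open). A call has exactly 5 rows; each row is the pose to reach, as a shift and turn from the pose commanded when the call began, along the tool's axes at that moment, turning the shorter way round; what a row does not reach only later rows make up. The controller multiplies each number of a shift by 800 mm and each number of a turn by 180 degrees. A row lasts 1/8 s, in which the tool goes at most 62.5 mm and 10.7 degrees, less where a joint would pass 70% of its speed; a pose out of reach is approached as far as the arm can. A call with a number of a shift or a turn outside -1 to 1 is refused whole. A call with a gripper value outside its range is refused whole. The fingers move at their own pace and stop on an object; FORCE is the grip in N (left out, the last holds). Time passes only in rows, so rows that repeat a pose let the fingers close, or fill a call up. It gives the time, the measured TCP pose, the force and the opening at its end, in the units of the state.
- readout.get_obs(): the state, without advancing time (a new reading comes with each control period).
- grab_frame(name): name is "scene" or "top" or "wrist"; returns (picture, depth): 384x512x3 uint8, blue, green, red; 384x512 float32, m along the optical axis (not along the pixel's ray), 0 where there is no reading.
- camera_params(name): a dict with "fx", "fy", "cx", "cy" (pixels), "rvec" (rotation vector, rad) and "tvec" (3), from world to camera coordinates, as OpenCV has them. Camera axes: x right, y down, z forward; pixel columns grow to the right and rows downward; lengths in m; the calibration is good to about 2 mm. The wrist camera is an equidistant fisheye: a pixel r from the principal point sees the ray r / f radians off the axis. A picture is of the moment at which its call begins: read the wrist's pose just before it. camera_params takes no time and is no camera call; for the wrist camera it gives the pose at the moment of the call.
- ctrl.finish_job(): hands the job in, once; it reports no verdict.
Trained networks look in the newest picture that a camera, given by its name, has taken for a name from the list of things; names that differ only in an ending like _2 or _b are one class to them, and where a whole thing is asked for, a point or a joint stands for the part that bears it (a point fixed in the world has none). Each returns a list of dicts, best first, with "confidence" (0 to 1); they miss things now and then, are a little off and sometimes report something else, mostly with a low value. They report only what shows in the picture. A call takes as long as a camera call. They do not tell look-alikes from the thing itself.
- recognise(camera, target): "position" ([column, row] as shares, 0 to 1, of the picture: columns of its width, rows of its height, amid what is visible of it).
The state is a dict: "time_s": time; "joints": joint angles; "qd": joint speeds; "joint_torque": joint torques, N m; "tool_pos": TCP position; "eef_rot": TCP orientation; "ft_force": force on the tool from outside, world axes, zero at the start; "torque": the same for the moment, N m; "width": finger opening in m.
Only numpy, scipy, OpenCV 4.12 (cv2) and the standard library are available. Lean on these libraries where they do the work, as an engineer would, in place of code of your own. Each camera call takes 0.05 s, during which the arm holds its last target.

TASK

Draw the prosthetic shank out of the teal stock cubby by its protruding metal shaft until it lies wholly on the open bench, and let go of it there. Then take it by its skin-coloured ankle block and, the same way up as it lay, slide the shaft down into the square bore of the blue inclined fixture until it is fully home, with the block's face against the mouth, and leave it there; press it in firmly but do not ram it. Leave the bottle, the tin and the screwdriver where they stand.

Things in the scene. Friction and masses are not known exactly. Their poses are not given: they have to be found in the camera images.
- shank: The part: aluminium shaft 26 x 26 mm square, 120 mm long, plus a skin-coloured ankle block 60 long, 46 wide, 40 mm tall with a black collar beside the shaft; undersides flush; 0.3 to 0.5 kg. Origin: on the underside, mid-width, at the shoulder where shaft meets block. Own x runs from tip to block (shaft x -120..0, block 0..60 mm), y across, z up. Centre of mass about x = 6 mm.
- shank_tip (a point): Centre of the shaft's free end face (x -120, y 0, z 13 mm in the shank's frame), near a black band. At the start only the outer 65 to 80 mm of shaft protrude from the cubby; the block is inside
- block_center (a point): centre of the ankle block (x 30 mm, y 0, z 20 mm in the shank's frame)
- cubby: Fixed teal stock cubby, open at its front only, no floor (the part lies on the bench). Outside 130 deep, 86 wide, 160 mm high; lower compartment 66 wide, 60 high, 120 mm deep. Origin: on the bench, middle of the opening plane; own x points inward, z up. The opening looks roughly to the robot's right (-y)
- receiver: Fixed blue receiver, 100 long, 51 wide, 51 mm high, with a square through-bore 29 x 29 mm whose outer 10 mm flares by 2 mm per side. Origin: at the mouth, mid-width, level with the bore's straight floor, 85 mm above the bench. Own x points out of the bore, rising at 20 degrees to the bench; z square to the bore's floor. Home, the shank's frame coincides with this one; friction can hold it part-way
- fixture: Fixed steel base plate, 170 x 110 x 12 mm, which carries the blue receiver. Origin: on the bench under the plate, 50 mm horizontally behind the receiver's mouth; own x is the horizontal direction out of the bore, roughly to the robot's left (+y); z up. The shaft goes in tip first, 20 degrees downwards; home, its tip pokes 20 mm out of the back
- bottle: bystander: loose amber bottle, 48 mm in diameter, 110 mm high; origin under its centre
- tin: bystander: loose red tin, 60 mm in diameter, 60 mm high; origin under its centre
- screwdriver: bystander: loose screwdriver 160 mm long lying on the bench
Things that resemble listed ones, but are neither listed nor needed, are in the scene too. Leave any orange look-alike of the shank alone.

How it is judged:
On the way:
1. the shank lies on the bench wholly outside the cubby and has been let go (x of shank in the frame of cubby below -0.061 m and height (world z) of shank below 0.008 m and angle between shank's own z axis and vertical below 0.08 rad and contact force between shank and the fingers below 0.3 N and linear speed of shank below 0.02 m/s), for 0.2 s.
At the end, for the whole second after the job is handed in: The shank sits in the bore the right way up, its shoulder within 3 mm of the mouth, its axis within 0.06 rad of the bore's, at rest and released; bottle, tin and screwdriver are within 30 mm of where they started (x of shank in the frame of receiver between -0.005 and 0.003 m and y of shank in the frame of receiver between -0.004 and 0.004 m and z of shank in the frame of receiver between -0.004 and 0.005 m and angle between the x axis of shank and the x axis of receiver, either way round below 0.06 rad and linear speed of shank below 0.01 m/s and contact force between shank and the fingers below 0.3 N and distance of each of bottle, tin, screwdriver from where it was at the start of the episode below 0.03 m); the robot touches nothing.
It fails at once if the bottle, the tin or the screwdriver is shoved away or the bottle or tin knocked over (distance of any of bottle, tin, screwdriver from where it was at the start of the episode above 0.03 m or angle between any of bottle, tin's own z axis and vertical above 0.5 rad).
It fails at once if the shank is rammed into the blue receiver (over 60 N between them) (contact force between shank and receiver above 60 N).
It also fails if it takes over 61 s, if anything falls off the work surface, if the arm or the gripper's body presses on something with over 40 N, if the wrist force passes 120 N, or if a joint passes its speed limit or range.

## Working session

There is one attempt and no reset: what is moved stays moved. The work goes in short steps, Python scripts to look and compute and a shell command to move; the robot and the scene stay as the last step left them, time stands still between calls to the robot, and variables do not carry over. Pictures are saved under pics/ and viewed, and the job is handed in when it is done.

```bash
ls -la; mkdir -p pics; cat > h.py <<'E'
import numpy as np, cv2
from scipy.spatial.transform import Rotation as R
from bench import readout, grab_frame, camera_params, ctrl, recognise
def cam(n):
    p=camera_params(n); Rm=cv2.Rodrigues(np.array(p["rvec"],float))[0]; return p,Rm,np.array(p["tvec"],float).ravel()
def cloud(n,depth,C=None):
    p,Rm,t=C or cam(n)
    v,u=np.mgrid[0:384,0:512]
    a=(u-p["cx"])/p["fx"]; b=(v-p["cy"])/p["fy"]
    if n=="wrist":
        r=np.hypot(a,b); s=np.where(r>1e-9,np.tan(np.minimum(r,1.5))/np.maximum(r,1e-9),1); a=a*s;b=b*s
    P=np.stack([a*depth,b*depth,depth],-1)
    W=(P-t)@Rm
    W[depth<=0]=np.nan
    return W
def proj(n,X,C=None):
    p,Rm,t=C or cam(n); c=Rm@np.array(X)+t
    return p["fx"]*c[0]/c[2]+p["cx"],p["fy"]*c[1]/c[2]+p["cy"]
E
python3 - <<'E'
from h import *
o=readout.get_obs()
for k,v in o.items(): print(k,np.round(v,4))
print(ctrl.tcp_to_tips)
for n in ["scene","top","wrist"]:
    im,d=grab_frame(n); cv2.imwrite(f"pics/{n}0.png",im); np.save(f"pics/{n}0.npy",d)
    p,Rm,t=cam(n); print(n,p["fx"],p["cx"],p["cy"],"campos",(-Rm.T@t).round(3),"fwd",Rm[2].round(3))
for n in ["top","scene"]:
  for k in ["shank","shank_tip","cubby","receiver","fixture","bottle","tin","screwdriver"]:
    r=recognise(n,k); print(n,k,[(round(q["position"][0]*512),round(q["position"][1]*384),round(q["confidence"],2)) for q in r])
E
```

```text
total 12
drwxr-xr-x  3 agent agent 4096 Dec  6 17:17 .
drwxr-xr-x 23 root  root  4096 Dec  6 17:17 ..
drwxr-xr-x  2 agent agent 4096 Dec  6 17:17 pics
time_s 0.0
joints [-1.5704  0.3134  1.4984 -0.      1.331  -0.2234]
qd [-0.0028  0.0004  0.0007 -0.0004  0.0009  0.0003]
joint_torque [ 1.40000e-03 -4.02208e+01 -2.52265e+01  6.96000e-02  3.52000e-02
 -1.00000e-04]
tool_pos [ 0.1165 -0.5117  0.2552]
eef_rot [-5.000e-04  7.816e-01 -6.237e-01 -4.000e-04]
ft_force [-0.6926  0.2672 -0.9656]
torque [-0.0071 -0.0124  0.0257]
width 0.0882
0.017
scene 429.223406167352 263.9943319772168 192.60976110897528 campos [1.204 0.867 0.872] fwd [-0.495 -0.63  -0.598]
top 377.1472310235043 250.2637456582234 187.24916365332015 campos [0.433 0.074 0.982] fwd [ 0.116  0.002 -0.993]
wrist 297.3186396354542 259.84483053864494 194.6645271156365 campos [ 0.184 -0.496  0.383] fwd [-0.261 -0.058 -0.964]
top shank [(181, 277, 0.9), (183, 209, 0.83), (143, 138, 0.77)]
top shank_tip [(179, 275, 0.98), (148, 140, 0.83), (178, 204, 0.8)]
top cubby [(134, 205, 0.69)]
top receiver [(364, 198, 0.94)]
top fixture [(357, 204, 0.95)]
top bottle [(257, 109, 0.68)]
top tin [(323, 93, 0.63), (357, 204, 0.27)]
top screwdriver [(398, 114, 0.6)]
scene shank [(305, 284, 0.76), (362, 201, 0.52), (321, 234, 0.47)]
scene shank_tip [(230, 160, 0.71), (305, 282, 0.56), (364, 202, 0.54)]
scene cubby [(359, 238, 0.6)]
scene receiver [(230, 158, 0.7)]
scene fixture [(232, 169, 0.87)]
scene bottle [(216, 234, 0.85)]
scene tin [(170, 218, 0.86), (154, 185, 0.47)]
scene screwdriver [(156, 184, 0.68)]
```

View pics/top0.png

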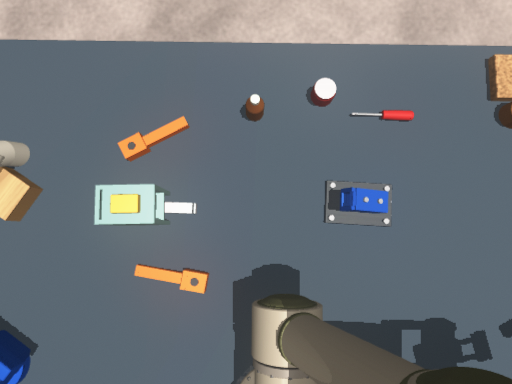

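View pics/scene0.png

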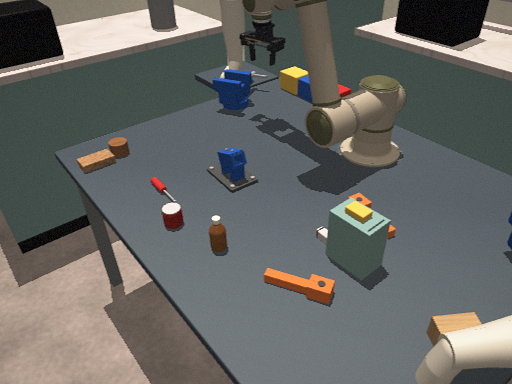

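View pics/wrist0.png

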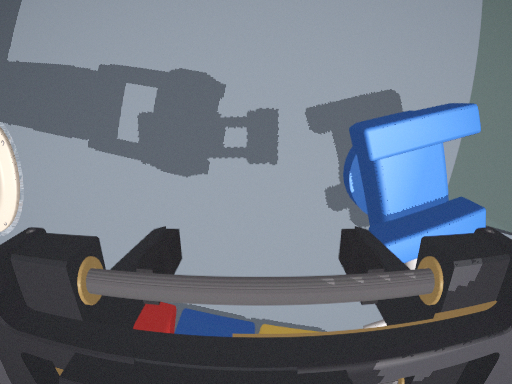

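The top view shows the shaft at about (180,208), sticking out of the cubby to the right. The blue receiver is at (360,200), with orange look-alikes at (180,275) and (150,137). Next I'll measure from the depth image.

```bash
cat > m.py <<'E'
from h import *
n="top"
im=cv2.imread("pics/top0.png"); d=np.load("pics/top0.npy"); W=cloud(n,d)
big=cv2.resize(im[150:250,80:230],None,fx=5,fy=5,interpolation=cv2.INTER_NEAREST); cv2.imwrite("pics/c1.png",big)
big=cv2.resize(im[160:250,310:410],None,fx=6,fy=6,interpolation=cv2.INTER_NEAREST); cv2.imwrite("pics/c2.png",big)
def rect(m,name):
    P=W[m]; P=P[~np.isnan(P[:,0])]
    r=cv2.minAreaRect(P[:,:2].astype(np.float32)*1000); print(name,len(P),"z",np.percentile(P[:,2],[5,50,95]).round(4),"rect mm",np.round(r[0],1),np.round(r[1],1),round(r[2],2)); return P,r
z=W[...,2]; X=W[...,0];Y=W[...,1]
b,g,r_=[im[...,i].astype(int) for i in range(3)]
v,u=np.mgrid[0:384,0:512]
print("bench z",np.nanmedian(z[100:300,220:300]), np.nanmedian(z[180:230,210:300]))
rect((u>80)&(u<175)&(v>170)&(v<240)&(abs(z-.16)<.01),"cubbytop")
rect((u>155)&(u<215)&(v>195)&(v<220)&(abs(z-.026)<.007)&(r_>120),"shaft")
rect((u>315)&(u<405)&(v>170)&(v<235)&(z>0.006)&(z<.02),"plate")
bl=(u>315)&(u<405)&(v>170)&(v<235)&(b>80)&(b>r_+50)
P,_=rect(bl,"blue")
bl2=bl&(z>.05)
print(np.c_[u[bl2],v[bl2],W[bl2]*1000][::12].round(0))
E
python3 m.py
```

```text
bench z -0.001247145209034772 -0.0012856297156028829
cubbytop 1833 z [0.1557 0.1587 0.1614] rect mm [488.4 351. ] [ 86.  131.7] 1.97
shaft 316 z [0.0222 0.0248 0.0278] rect mm [490.  254.3] [78.1 26. ] 88.83
plate 1683 z [0.0077 0.0107 0.0154] rect mm [ 508.6 -203.6] [171. 110.] 87.26
blue 1046 z [0.0777 0.1015 0.1189] rect mm [ 515.8 -210.3] [139.9  66.6] 87.68
[[ 352.  187.  537. -159.  118.]
 [ 356.  188.  535. -167.  119.]
 [ 349.  189.  533. -154.  108.]
 [ 361.  189.  533. -180.  113.]
 [ 345.  190.  532. -148.   95.]
 [ 357.  190.  530. -170.  118.]
 [ 369.  190.  532. -201.  106.]
 [ 344.  191.  530. -146.   92.]
 [ 356.  191.  528. -168.  118.]
 [ 368.  191.  529. -198.  108.]
 [ 380.  191.  531. -231.   93.]
 [ 346.  192.  527. -149.   98.]
 [ 358.  192.  526. -172.  118.]
 [ 370.  192.  527. -204.  104.]
 [ 382.  192.  529. -236.   93.]
 [ 346.  193.  526. -152.   89.]
 [ 358.  193.  523. -172.  118.]
 [ 371.  193.  525. -207.  102.]
 [ 383.  193.  527. -239.   91.]
 [ 349.  194.  525. -163.   74.]
 [ 361.  194.  521. -180.  114.]
 [ 373.  194.  523. -211.  103.]
 [ 385.  
[... 1403 characters left out ...]
 113.]
 [ 372.  206.  495. -207.  105.]
 [ 384.  206.  496. -241.   88.]
 [ 348.  207.  491. -151.  108.]
 [ 360.  207.  491. -177.  114.]
 [ 372.  207.  493. -210.   99.]
 [ 384.  207.  494. -240.   92.]
 [ 348.  208.  489. -151.  108.]
 [ 360.  208.  489. -176.  117.]
 [ 372.  208.  490. -208.  103.]
 [ 384.  208.  491. -241.   89.]
 [ 349.  209.  487. -152.  111.]
 [ 361.  209.  487. -179.  113.]
 [ 373.  209.  488. -210.  103.]
 [ 385.  209.  489. -243.   90.]
 [ 350.  210.  485. -159.   96.]
 [ 362.  210.  485. -182.  112.]
 [ 374.  210.  485. -213.  103.]
 [ 386.  210.  487. -246.   88.]
 [ 372.  211.  483. -209.  101.]
 [ 384.  211.  484. -239.   93.]
 [ 385.  212.  482. -242.   92.]]
```

View pics/c2.png

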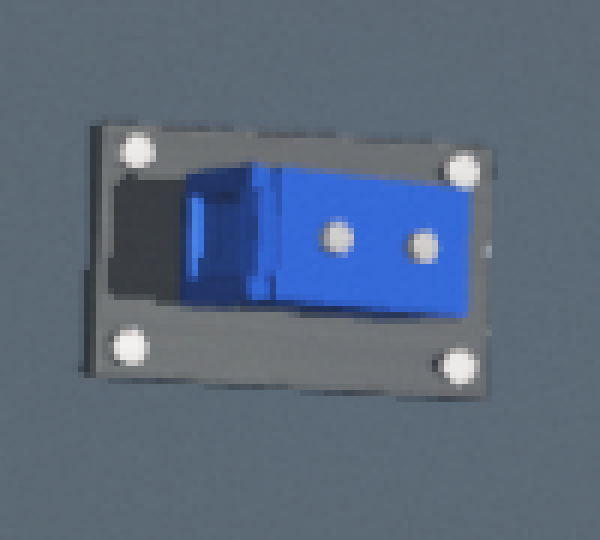

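View pics/c1.png

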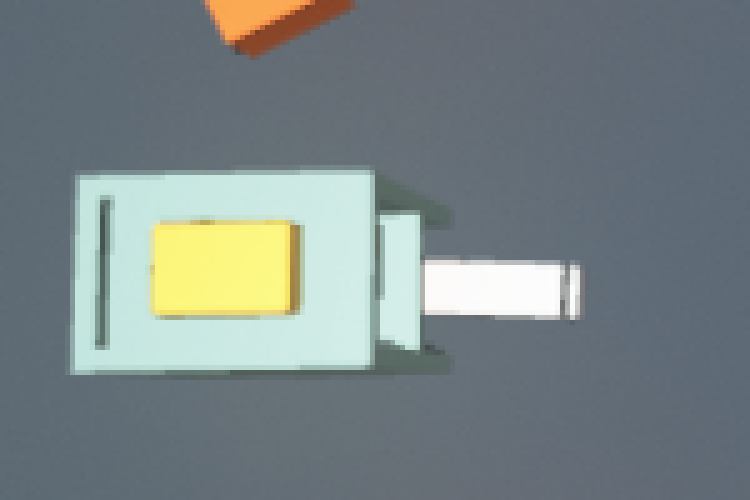

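```bash
python3 - <<'E'
from h import *
im=cv2.imread("pics/scene0.png"); cv2.imwrite("pics/c3.png",cv2.resize(im[135:200,195:270],None,fx=8,fy=8,interpolation=cv2.INTER_NEAREST))
d=np.load("pics/scene0.npy");W=cloud("scene",d)
b,g,r_=[im[...,i].astype(int) for i in range(3)]
v,u=np.mgrid[0:384,0:512]
m=(u>195)&(u<270)&(v>135)&(v<200)&(b>60)&(b>r_+40)
for vv in range(145,185,2):
  print(vv,[(int(uu),*(W[vv,uu]*1000).round().astype(int)) for uu in range(212,256,5) if m[vv,uu]])
E
```

```text
145 []
147 []
149 [(232, np.int64(503), np.int64(-196), np.int64(113)), (237, np.int64(489), np.int64(-186), np.int64(113))]
151 [(217, np.int64(456), np.int64(-374), np.int64(5)), (222, np.int64(523), np.int64(-230), np.int64(97)), (227, np.int64(519), np.int64(-205), np.int64(108)), (237, np.int64(501), np.int64(-170), np.int64(117)), (242, np.int64(492), np.int64(-154), np.int64(121))]
153 [(222, np.int64(534), np.int64(-213), np.int64(102)), (227, np.int64(530), np.int64(-187), np.int64(112)), (232, np.int64(525), np.int64(-165), np.int64(120)), (237, np.int64(511), np.int64(-156), np.int64(119)), (242, np.int64(494), np.int64(-151), np.int64(115))]
155 [(222, np.int64(533), np.int64(-216), np.int64(92)), (227, np.int64(536), np.int64(-179), np.int64(111)), (232, np.int64(529), np.int64(-159), np.int64(118)), (237, np.int64(497), np.int64(-177), np.int64(96)), (242, np.int64(496), np.int64(-148), np.int64(109))]
157 [(222, np.int64(537), np.int64(-211), np.int64(88)), (227, np.int64(537), np.int64(-178), np.int64(104)), (232, np.int64(533), np.int64(-154), np.int64(113)), (237, n
[... 1860 characters left out ...]
int64(515), np.int64(-157), np.int64(48)), (242, np.int64(498), np.int64(-152), np.int64(43))]
173 [(232, np.int64(532), np.int64(-164), np.int64(44)), (237, np.int64(518), np.int64(-153), np.int64(43)), (242, np.int64(497), np.int64(-153), np.int64(34))]
175 [(232, np.int64(534), np.int64(-160), np.int64(38)), (237, np.int64(519), np.int64(-152), np.int64(36)), (242, np.int64(497), np.int64(-154), np.int64(25))]
177 [(232, np.int64(535), np.int64(-160), np.int64(31)), (237, np.int64(515), np.int64(-160), np.int64(21)), (242, np.int64(494), np.int64(-159), np.int64(12))]
179 [(232, np.int64(534), np.int64(-162), np.int64(20)), (237, np.int64(518), np.int64(-155), np.int64(17))]
181 []
183 []
```

Fitting the depth data puts the mouth at about (0.511, -0.141, 0.085), with the fixture axis at a yaw of about 87.3°. On the way to the cubby I'll look at the mouth with the wrist camera. First I need a helper to work out the move rows.

```bash
cat >> h.py <<'E'
def tool_rot(yaw_deg,lean_deg):
    """tool x horizontal at yaw; lean>0: tool z tips toward -tool_y dir (fingers point to the 'left' (+u), u=z x toolx)"""
    a=np.radians(yaw_deg); x=np.array([np.cos(a),np.sin(a),0]); u=np.array([-np.sin(a),np.cos(a),0]); l=np.radians(lean_deg)
    z=np.sin(l)*u-np.cos(l)*np.array([0,0,1]); y=np.cross(z,x)
    return R.from_matrix(np.c_[x,y,z])
def q2r(q): return R.from_quat([q[1],q[2],q[3],q[0]])
def state(): 
    o=readout.get_obs(); return np.array(o["tool_pos"]),q2r(o["eef_rot"]),o
def plan(p,Rt):
    p0,R0,o=state(); off=R0.inv().apply(np.array(p)-p0)/0.8; rv=(R0.inv()*Rt).as_rotvec()/np.pi
    print("t",o["time_s"],"pos",p0.round(4),"offset",off.round(4).tolist(),"angular",rv.round(4).tolist(),"w",round(o["width"],4),"F",np.round(o["ft_force"],1))
E
python3 -c "
from h import *
plan([.50,-.08,.27],tool_rot(-2.7,0))"
```

```text
t 0.95 pos [ 0.1165 -0.5119  0.2557] offset [-0.4201, -0.5872, -0.0178] angular [0.0, -0.0, -0.4138] w 0.0884 F [ 0.9 -1.1 -0.5]
```

```bash
python3 -m pendant '[{"offset":[-0.42,-0.587,-0.018],"angular":[0,0,-0.414],"grip":1},{"offset":[-0.42,-0.587,-0.018],"angular":[0,0,-0.414],"grip":1},{"offset":[-0.42,-0.587,-0.018],"angular":[0,0,-0.414],"grip":1},{"offset":[-0.42,-0.587,-0.018],"angular":[0,0,-0.414],"grip":1},{"offset":[-0.42,-0.587,-0.018],"angular":[0,0,-0.414],"grip":1}]' 30
python3 -c "
from h import *
plan([.50,-.08,.27],tool_rot(-2.7,0))"
```

```text
time_s: 1.58
tool_pos: [0.3249, -0.2766, 0.2638]
eef_rot: [0.0, 0.98, -0.201, 0.0]
ft_force: [0.9, -0.7, -0.6]
width: 0.0886
t 1.575 pos [ 0.3249 -0.2766  0.2638] offset [0.1047, -0.312, -0.0078] angular [0.0002, -0.0002, -0.1135] w 0.0886 F [ 0.9 -0.7 -0.6]
```

```bash
python3 -m pendant '[{"offset":[0.105,-0.312,-0.008],"angular":[0,0,-0.1135],"grip":1},{"offset":[0.105,-0.312,-0.008],"angular":[0,0,-0.1135],"grip":1},{"offset":[0.105,-0.312,-0.008],"angular":[0,0,-0.1135],"grip":1},{"offset":[0.105,-0.312,-0.008],"angular":[0,0,-0.1135],"grip":1},{"offset":[0.105,-0.312,-0.008],"angular":[0,0,-0.1135],"grip":1}]'
python3 - <<'E'
from h import *
p,r,o=state(); C=cam("wrist"); im,d=grab_frame("wrist"); cv2.imwrite("pics/w1.png",im); np.save("pics/w1.npy",d)
import pickle; pickle.dump(C,open("pics/w1.pkl","wb"))
print(p.round(4),o["joints"],np.round(o["qd"],3))
E
```

```text
time_s: 2.2
tool_pos: [0.5017, -0.0802, 0.2697]
eef_rot: [-0.0, 1.0, -0.024, 0.0]
ft_force: [0.2, 0.6, -0.6]
width: 0.0883
[ 0.5017 -0.0802  0.2697] [-3.89636732e-01  2.65048068e-01  1.52432595e+00  3.12209169e-04
  1.35225412e+00 -3.40755633e-01] [ 0.14   0.104 -0.135 -0.016  0.04   0.167]
```

View pics/w1.png

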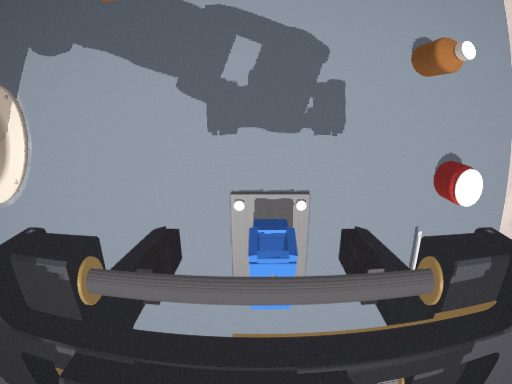

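```bash
cat > fit.py <<'E'
from h import *
import pickle
from scipy.optimize import least_squares
def blue(im,W,box):
    b,g,r=[im[...,i].astype(int) for i in range(3)]
    m=(b>70)&(b>r+45)&(W[...,0]>.45)&(W[...,0]<.58)&(W[...,1]>-.3)&(W[...,1]<-.1)&(W[...,2]>.05)&(W[...,2]<.14)
    m=cv2.erode(m.astype(np.uint8),np.ones((3,3)))>0
    return W[m]
def frame(p):
    ya,pi=p[3],np.radians(20)
    u=np.array([np.cos(ya),np.sin(ya),0]);k=np.array([0,0,1])
    x=np.cos(pi)*u+np.sin(pi)*k; z=-np.sin(pi)*u+np.cos(pi)*k; y=np.cross(z,x)
    return np.c_[x,y,z]
def sd(p,P):
    L=(P-p[:3])@frame(p)
    c=np.array([-.05,0,.0145]);h=np.array([.05,.0255,.0255]); q=abs(L-c)-h
    out=np.linalg.norm(np.maximum(q,0),axis=1)+np.minimum(q.max(1),0)
    inb=(abs(L[:,1])<.018)&(L[:,2]>-.004)&(L[:,2]<.033)
    return out,inb,L
def fit(P,name):
    p=np.array([.511,-.141,.085,np.radians(87.3)])
    for it in range(6):
        s,inb,L=sd(p,P); k=(~inb)&(abs(s)<(.02 if it<2 else .008)); Q=P[k]
        p=least_squares(lambda q:np.r_[sd(q,Q)[0]*1000, (q[2]-.085)*1000*(8)],p,loss="soft_l1",x_scale=[.01,.01,.01,.1]).x
    print(name,k.sum(),(p[:3]*1000).round(1),np.degrees(p[3]).round(2),"rms",np.sqrt(np.mean(sd(p,Q)[0]**2))*1000)
    return p
if __name__=="__main__":
    S=[]
    for n,C,f in [("top",None,"top0"),("scene",None,"scene0"),("wrist",pickle.load(open("pics/w1.pkl","rb")),"w1")]:
        W=cloud(n,np.load(f"pics/{f}.npy"),C); P=blue(cv2.imread(f"pics/{f}.png"),W,None); print(n,len(P)); 
        fit(P,n); S.append(P)
    fit(np.vstack(S),"all")
E
python3 fit.py
```

```text
top 814
top 679 [ 512.9 -143.7   83.7] 86.86 rms 1.3897368254058313
scene 325
scene 220 [ 512.3 -143.    85.2] 87.31 rms 2.180483392627846
wrist 2157
wrist 1413 [ 510.3 -142.1   83.9] 87.68 rms 0.8526968999478021
all 2322 [ 512.9 -142.4   84. ] 86.91 rms 1.292669900579281
```

```bash
python3 -c "
from h import *
plan([.4896,.225,.14],tool_rot(-1.2,30))"
```

```text
t 2.25 pos [ 0.5016 -0.0806  0.2697] offset [-0.034, -0.3807, 0.1623] angular [0.1665, -0.0024, -0.009] w 0.0882 F [0.7 0.9 0.3]
```

```bash
python3 -m pendant '[{"offset":[-0.034,-0.380,0.1],"angular":[0.1665,-0.0024,-0.009],"grip":1},{"offset":[-0.034,-0.380,0.1],"angular":[0.1665,-0.0024,-0.009],"grip":1},{"offset":[-0.034,-0.380,0.162],"angular":[0.1665,-0.0024,-0.009],"grip":1},{"offset":[-0.034,-0.380,0.162],"angular":[0.1665,-0.0024,-0.009],"grip":1},{"offset":[-0.034,-0.380,0.162],"angular":[0.1665,-0.0024,-0.009],"grip":1}]'
python3 - <<'E'
from h import *
p,r,o=state(); C=cam("wrist"); im,d=grab_frame("wrist"); cv2.imwrite("pics/w2.png",im); np.save("pics/w2.npy",d)
import pickle; pickle.dump(C,open("pics/w2.pkl","wb"))
print(p.round(4),np.round(o["joints"],2),np.round(o["qd"],3))
plan([.4896,.238,.022],tool_rot(-1.2,30))
E
```

```text
time_s: 2.88
tool_pos: [0.49, 0.2034, 0.1495]
eef_rot: [-0.258, 0.966, -0.013, 0.004]
ft_force: [0.7, 0.5, 0.8]
width: 0.0881
[0.49   0.2034 0.1495] [-0.06  0.41  1.76  0.6   1.08 -0.35] [ 0.92   0.42   0.097  0.321 -0.866  0.389]
t 2.925 pos [0.4868 0.2085 0.1463] offset [0.0036, 0.0457, 0.1529] angular [-0.0001, 0.0014, -0.0013] w 0.0884 F [-5.7  4.  -4.2]
```

View pics/w2.png

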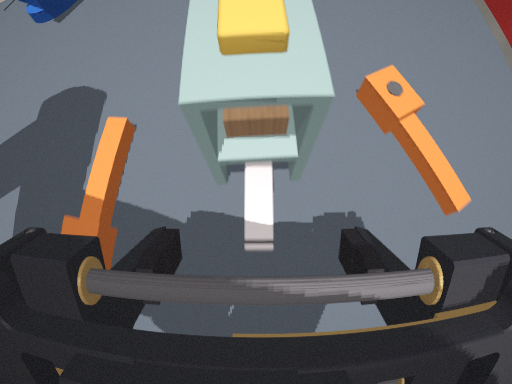

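```bash
python3 -m pendant '[{"offset":[0,0.029,0.068],"angular":[0,0,0],"grip":1},{"offset":[0,0.029,0.068],"angular":[0,0,0],"grip":1},{"offset":[0,0.029,0.068],"angular":[0,0,0],"grip":1},{"offset":[0,0.029,0.068],"angular":[0,0,0],"grip":1},{"offset":[0,0.029,0.068],"angular":[0,0,0],"grip":1}]'
python3 - <<'E'
from h import *
plan([.4896,.238,.022],tool_rot(-1.2,30))
C=cam("top"); im,d=grab_frame("top"); cv2.imwrite("pics/t2.png",cv2.resize(im[150:260,90:240],None,fx=5,fy=5))
E
```

```text
time_s: 3.55
tool_pos: [0.4907, 0.2103, 0.0928]
eef_rot: [-0.259, 0.966, -0.012, 0.004]
ft_force: [0.2, 0.7, -0.9]
width: 0.088
t 3.55 pos [0.4907 0.2103 0.0928] offset [-0.0024, 0.0142, 0.094] angular [0.0001, -0.0012, -0.0006] w 0.088 F [ 0.2  0.7 -0.9]
```

View pics/t2.png

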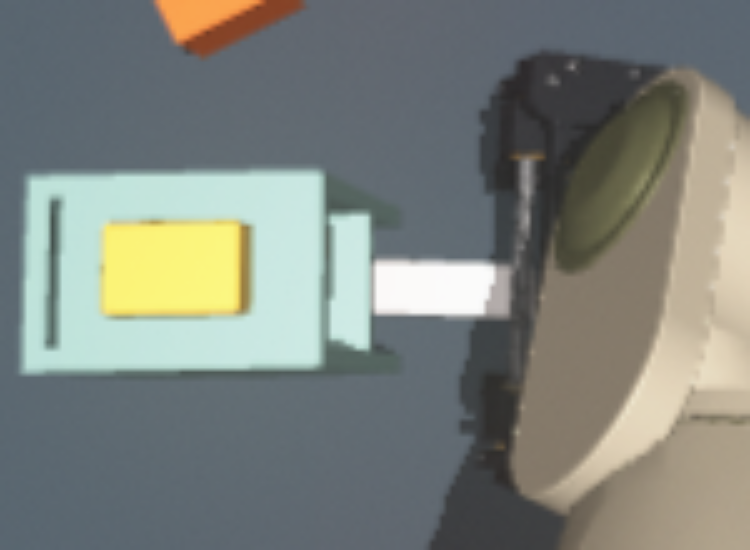

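```bash
python3 -m pendant '[{"offset":[-0.002,0.009,0.05],"angular":[0,-0.001,0],"grip":1},{"offset":[-0.002,0.014,0.075],"angular":[0,-0.001,0],"grip":1},{"offset":[-0.002,0.014,0.09],"angular":[0,-0.001,0],"grip":1},{"offset":[-0.002,0.014,0.094],"angular":[0,-0.001,0],"grip":1},{"offset":[-0.002,0.014,0.094],"angular":[0,-0.001,0],"grip":1}]'
python3 - <<'E'
from h import *
plan([.4896,.238,.022],tool_rot(-1.2,30))
E
```

```text
time_s: 4.22
tool_pos: [0.4895, 0.2385, 0.0214]
eef_rot: [-0.259, 0.966, -0.011, 0.002]
ft_force: [-0.0, -0.2, -0.1]
width: 0.0878
t 4.225 pos [0.4895 0.2385 0.0214] offset [0.0001, 0.0002, -0.001] angular [0.0001, 0.0003, -0.0007] w 0.0878 F [-0.  -0.2 -0.1]
```

Next I'll close on the shaft.

```bash
Z='x'; python3 -m pendant '[{"offset":[0,0,0],"angular":[0,0,0],"grip":0.2},{"offset":[0,0,0],"angular":[0,0,0],"grip":0.1},{"offset":[0,0,0],"angular":[0,0,0],"grip":0},{"offset":[0,0,0],"angular":[0,0,0],"grip":0},{"offset":[0,0,0],"angular":[0,0,0],"grip":0}]' 25
python3 - <<'E'
from h import *
plan([.4896,.238,.022],tool_rot(-1.2,30))
E
```

```text
time_s: 4.85
tool_pos: [0.4892, 0.2385, 0.0208]
eef_rot: [-0.259, 0.966, -0.011, 0.002]
ft_force: [-0.2, 0.3, -0.3]
width: 0.0401
t 4.85 pos [0.4892 0.2385 0.0208] offset [0.0005, -0.0002, -0.0016] angular [0.0001, 0.0005, -0.0008] w 0.0401 F [-0.2  0.3 -0.3]
```

```bash
python3 -m pendant '[{"offset":[0,0,0],"angular":[0,0,0],"grip":0},{"offset":[0,0,0],"angular":[0,0,0],"grip":0},{"offset":[0,0,0],"angular":[0,0,0],"grip":0},{"offset":[0,0,0],"angular":[0,0,0],"grip":0},{"offset":[0,0,0],"angular":[0,0,0],"grip":0}]' 25
python3 - <<'E'
from h import *
plan([.4896-.230*.0209,.238-.23,.022],tool_rot(-1.2,30))
E
```

```text
time_s: 5.48
tool_pos: [0.4892, 0.2385, 0.0208]
eef_rot: [-0.259, 0.966, -0.011, 0.002]
ft_force: [0.2, 0.2, 0.0]
width: 0.026
t 5.475 pos [0.4892 0.2385 0.0208] offset [0.0009, 0.2489, -0.1453] angular [0.0002, 0.0005, -0.0008] w 0.026 F [0.2 0.2 0. ]
```

Width is 26 mm, so it has hold of the shaft. Next, the first part of the draw.

```bash
python3 -m pendant '[{"offset":[0,0.015,-0.0087],"angular":[0,0,0],"grip":0},{"offset":[0,0.042,-0.0243],"angular":[0,0,0],"grip":0},{"offset":[0,0.072,-0.0417],"angular":[0,0,0],"grip":0},{"offset":[0,0.102,-0.059],"angular":[0,0,0],"grip":0},{"offset":[0.0005,0.125,-0.0725],"angular":[0,0,0],"grip":0}]'
python3 - <<'E'
from h import *
plan([.4896-.230*.0209,.238-.23,.022],tool_rot(-1.2,30))
im,d=grab_frame("top"); cv2.imwrite("pics/t3.png",cv2.resize(im[150:260,90:290],None,fx=4,fy=4))
E
```

```text
time_s: 6.1
tool_pos: [0.4867, 0.1212, 0.021]
eef_rot: [-0.259, 0.966, -0.012, 0.002]
ft_force: [0.0, 1.0, -1.7]
width: 0.0254
t 6.1 pos [0.4867 0.1212 0.021 ] offset [0.0009, 0.122, -0.0718] angular [0.0001, 0.0005, -0.0011] w 0.0254 F [ 0.   1.  -1.7]
```

View pics/t3.png

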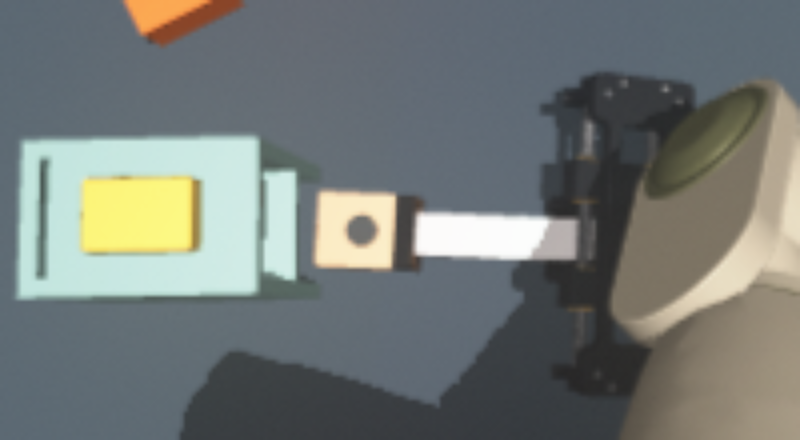

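The part is following: the skin-coloured block now shows at about (360,230) in the crop, just clear of the opening. I'll keep drawing it out.

```bash
python3 -m pendant '[{"offset":[0,0.027,-0.0157],"angular":[0,0,0],"grip":0},{"offset":[0,0.057,-0.0333],"angular":[0,0,0],"grip":0},{"offset":[0,0.087,-0.051],"angular":[0,0,0],"grip":0},{"offset":[0,0.112,-0.0657],"angular":[0,0,0],"grip":0},{"offset":[0.0005,0.121,-0.071],"angular":[0,0,0],"grip":0}]'
python3 -m pendant '[{"offset":[0,0,0],"angular":[0,0,0],"grip":0},{"offset":[0,0,0],"angular":[0,0,0],"grip":0.3},{"offset":[0,0,0],"angular":[0,0,0],"grip":0.8},{"offset":[0,0,0],"angular":[0,0,0],"grip":1},{"offset":[0,0,0],"angular":[0,0,0],"grip":1}]'
python3 -c "
from h import *
plan([.485,-.03,.16],tool_rot(-1.2,0))"
```

```text
time_s: 6.78
tool_pos: [0.4847, 0.0096, 0.0218]
eef_rot: [-0.259, 0.966, -0.012, 0.002]
ft_force: [-0.1, 0.6, -2.5]
width: 0.0255
time_s: 7.4
tool_pos: [0.4849, 0.0109, 0.022]
eef_rot: [-0.259, 0.966, -0.011, 0.002]
ft_force: [0.4, -0.2, 0.1]
width: 0.0543
t 7.4 pos [0.4849 0.0109 0.022 ] offset [0.0008, -0.0419, -0.175] angular [-0.1665, 0.0007, -0.0006] w 0.0543 F [ 0.4 -0.2  0.1]
```

```bash
python3 -m pendant '[{"offset":[0,-0.01,-0.017],"angular":[0,0,0],"grip":1},{"offset":[0,-0.05,-0.0866],"angular":[0,0,0],"grip":1},{"offset":[0,-0.0875,-0.1516],"angular":[0,0,0],"grip":1},{"offset":[0,-0.0875,-0.1516],"angular":[-0.06,0,0],"grip":1},{"offset":[0,-0.0875,-0.1516],"angular":[-0.06,0,0],"grip":1}]'
python3 - <<'E'
from h import *
im,d=grab_frame("top"); cv2.imwrite("pics/t4.png",im); np.save("pics/t4.npy",d)
plan([.487,.08,.16],tool_rot(-1.2,20))
W=cloud("top",d)
z=W[...,2]; b,g,r_=[im[...,i].astype(int) for i in range(3)]
v,u=np.mgrid[0:384,0:512]
def rect(m,name):
    m=cv2.morphologyEx(m.astype(np.uint8),cv2.MORPH_OPEN,np.ones((2,2)))>0
    P=W[m]
    if len(P)<5: print(name,"none");return
    r=cv2.minAreaRect(P[:,:2].astype(np.float32)*1000); print(name,len(P),"z",np.percentile(P[:,2],[5,50,95]).round(4),np.round(r[0],1),np.round(r[1],1),round(r[2],2))
reg=(W[...,0]>.44)&(W[...,0]<.54)&(W[...,1]>-.03)&(W[...,1]<.24)
rect(reg&(z>.03)&(z<.05),"blocktop")
rect(reg&(z>.018)&(z<.032),"shafttop")
for k in ["shank","block_center","shank_tip"]:
    print(k,[(round(q["position"][0]*512),round(q["position"][1]*384),round(q["confidence"],2)) for q in recognise("top",k)])
E
```

```text
time_s: 8.02
tool_pos: [0.4853, 0.012, 0.1638]
eef_rot: [-0.166, 0.986, -0.01, 0.002]
ft_force: [0.1, 0.1, -1.4]
width: 0.0881
t 8.075 pos [0.4849 0.0117 0.1626] offset [0.0008, -0.0796, 0.0314] angular [0.0037, 0.0007, -0.0002] w 0.0881 F [0.3 0.1 0.3]
blocktop 444 z [0.0146 0.0388 0.0419] [485.9 137.1] [45.1 60.8] 0.87
shafttop 436 z [nan nan nan] [479.3  52.7] [104.6  31.3] 86.74
shank [(184, 277, 0.89), (237, 211, 0.61)]
block_center [(237, 210, 0.89), (147, 137, 0.67), (179, 272, 0.66), (256, 108, 0.16)]
shank_tip [(147, 138, 0.97), (237, 208, 0.76), (180, 276, 0.72)]
```

View pics/t4.png

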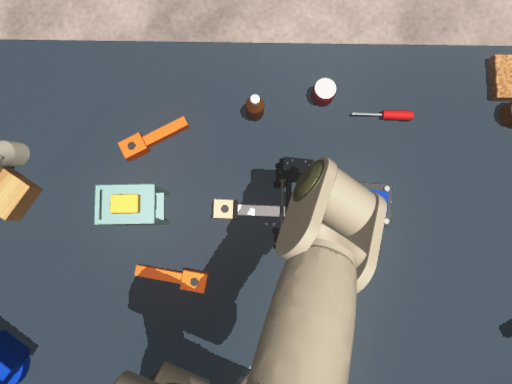

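```bash
python3 -c "
from h import *
plan([.487,.07,.20],tool_rot(-0.2,0))"
```

```text
t 8.225 pos [0.4849 0.0106 0.1612] offset [0.0007, -0.0862, -0.0211] angular [-0.1075, 0.0005, -0.0064] w 0.0886 F [ 0.2 -1.   0.1]
```

```bash
python3 -m pendant '[{"offset":[0,-0.086,-0.021],"angular":[-0.1075,0.0005,-0.0064],"grip":1},{"offset":[0,-0.086,-0.021],"angular":[-0.1075,0.0005,-0.0064],"grip":1},{"offset":[0,-0.086,-0.021],"angular":[-0.1075,0.0005,-0.0064],"grip":1},{"offset":[0,-0.086,-0.021],"angular":[-0.1075,0.0005,-0.0064],"grip":1},{"offset":[0,-0.086,-0.021],"angular":[-0.1075,0.0005,-0.0064],"grip":1}]'
python3 - <<'E'
from h import *
C=cam("wrist"); im,d=grab_frame("wrist"); cv2.imwrite("pics/w5.png",im)
W=cloud("wrist",d,C); z=W[...,2]
plan([.487,.07,.20],tool_rot(-0.2,0))
def rect(m,name):
    m=cv2.morphologyEx(m.astype(np.uint8),cv2.MORPH_OPEN,np.ones((3,3)))>0
    P=W[m]
    r=cv2.minAreaRect(P[:,:2].astype(np.float32)*1000); print(name,len(P),"z",np.percentile(P[:,2],[5,50,95]).round(4),np.round(r[0],1),np.round(r[1],1),round(r[2],2))
reg=(W[...,0]>.44)&(W[...,0]<.54)&(W[...,1]>-.03)&(W[...,1]<.24)
rect(reg&(z>.034)&(z<.046),"blocktop")
rect(reg&(z>.020)&(z<.032)&(W[...,1]<.105),"shafttop")
E
```

```text
time_s: 8.85
tool_pos: [0.4865, 0.0691, 0.1996]
eef_rot: [0.001, 1.0, -0.003, 0.0]
ft_force: [-1.0, 0.0, 0.0]
width: 0.0881
t 8.9 pos [0.4866 0.0692 0.1998] offset [0.0005, -0.001, -0.0003] angular [0.0006, -0.0002, -0.0005] w 0.0879 F [-0.7 -0.   0.5]
blocktop 2922 z [0.0379 0.0392 0.0408] [488.5 139. ] [60.4 46. ] 88.4
shafttop 2533 z [0.0238 0.025  0.0261] [485.5  46.7] [116.3  26.3] 88.43
```

View pics/w5.png

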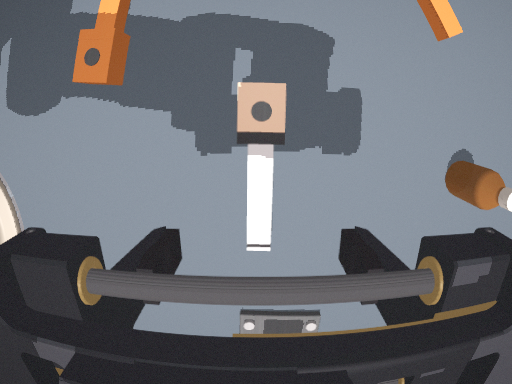

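The shank is settled at a yaw of about 88.4°, with the block centre at (0.4885, 0.139). I'll take one settled wrist look at the receiver before gripping.

```bash
python3 -c "
from h import *
plan([.508,-.065,.215],tool_rot(-2.5,0))"
```

```text
t 8.9 pos [0.4866 0.0692 0.1998] offset [0.0276, 0.1676, -0.0187] angular [0.0006, -0.0002, 0.0123] w 0.0879 F [-0.7 -0.   0.5]
```

```bash
python3 -m pendant '[{"offset":[0.0276,0.1676,-0.0187],"angular":[0,0,0.0123],"grip":1},{"offset":[0.0276,0.1676,-0.0187],"angular":[0,0,0.0123],"grip":1},{"offset":[0.0276,0.1676,-0.0187],"angular":[0,0,0.0123],"grip":1},{"offset":[0.0276,0.1676,-0.0187],"angular":[0,0,0.0123],"grip":1},{"offset":[0.0276,0.1676,-0.0187],"angular":[0,0,0.0123],"grip":1}]'
python3 - <<'E'
from h import *
from fit import *
for i in range(2):
    C=cam("wrist"); im,d=grab_frame("wrist")
    P=blue(im,cloud("wrist",d,C),None); fit(P,"wrist")
cv2.imwrite("pics/w6.png",im)
W=cloud("wrist",d,C)
m=(W[...,2]>.007)&(W[...,2]<.017)&(W[...,1]<-.08)&(W[...,1]>-.32)&(W[...,0]>.43)&(W[...,0]<.6)
m=cv2.morphologyEx(m.astype(np.uint8),cv2.MORPH_OPEN,np.ones((3,3)))>0
p=W[m];r=cv2.minAreaRect(p[:,:2].astype(np.float32)*1000);print(r)
plan([.4882,.134,.10],tool_rot(-1.6,0))
print(np.round(readout.get_obs()["qd"],3))
E
```

```text
time_s: 9.52
tool_pos: [0.508, -0.0628, 0.2156]
eef_rot: [0.001, 1.0, -0.02, 0.001]
ft_force: [0.1, -0.3, 0.0]
width: 0.0878
wrist 1335 [ 510.6 -142.2   84. ] 87.57 rms 0.47439061055942366
wrist 1376 [ 510.6 -142.2   84. ] 87.54 rms 0.47669728442984094
((509.1648864746094, -201.57077026367188), (169.78855895996094, 111.04605865478516), 87.2394027709961)
t 9.625 pos [ 0.5082 -0.0627  0.2157] offset [-0.0351, -0.245, 0.144] angular [0.0008, -0.0006, -0.0039] w 0.0885 F [-0.1 -0.3  0.6]
[-0.004  0.001 -0.004 -0.002 -0.001 -0.004]
```

View pics/w6.png

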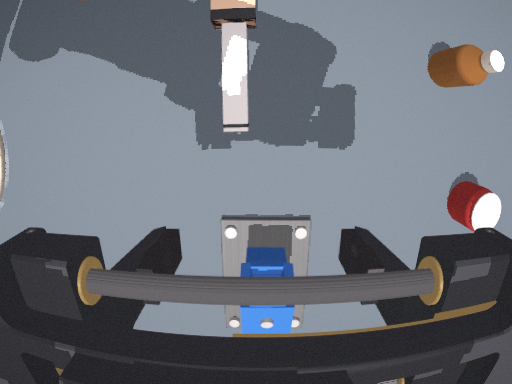

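```bash
python3 -m pendant '[{"offset":[-0.0351,-0.245,0.05],"angular":[0.0008,-0.0006,-0.0039],"grip":1},{"offset":[-0.0351,-0.245,0.05],"angular":[0.0008,-0.0006,-0.0039],"grip":1},{"offset":[-0.0351,-0.245,0.12],"angular":[0.0008,-0.0006,-0.0039],"grip":1},{"offset":[-0.0351,-0.245,0.144],"angular":[0.0008,-0.0006,-0.0039],"grip":1},{"offset":[-0.0351,-0.245,0.144],"angular":[0.0008,-0.0006,-0.0039],"grip":1}]'
python3 -c "
from h import *
plan([.4882,.134,.0205],tool_rot(-1.6,0))"
```

```text
time_s: 10.25
tool_pos: [0.4864, 0.1347, 0.0976]
eef_rot: [0.0, 1.0, -0.013, -0.003]
ft_force: [0.5, 0.3, 1.2]
width: 0.0881
t 10.25 pos [0.4864 0.1347 0.0976] offset [0.0029, 0.0008, 0.0964] angular [0.0003, 0.0019, 0.0008] w 0.0881 F [0.5 0.3 1.2]
```

```bash
python3 -m pendant '[{"offset":[0.001,0,0.04],"angular":[0,0,0],"grip":1},{"offset":[0.001,0,0.07],"angular":[0,0,0],"grip":1},{"offset":[0.001,0,0.09],"angular":[0,0,0],"grip":1},{"offset":[0.001,0,0.098],"angular":[0,0,0],"grip":1},{"offset":[0.001,0,0.098],"angular":[0,0,0],"grip":0.8}]'
python3 -c "
from h import *
plan([.4882,.134,.0205],tool_rot(-1.6,0))"
```

```text
time_s: 10.88
tool_pos: [0.4899, 0.1325, 0.0221]
eef_rot: [0.0, 1.0, -0.015, 0.001]
ft_force: [-0.1, -0.1, -0.3]
width: 0.0805
t 10.875 pos [0.4899 0.1325 0.0221] offset [-0.0022, -0.0018, 0.002] angular [0.0002, -0.0003, -0.0005] w 0.0805 F [-0.1 -0.1 -0.3]
```

```bash
python3 -m pendant '[{"offset":[-0.002,0,0.0015],"angular":[0,0,0],"grip":0.6},{"offset":[-0.002,0,0.0015],"angular":[0,0,0],"grip":0.5},{"offset":[-0.002,0,0.0015],"angular":[0,0,0],"grip":0.4},{"offset":[-0.002,0,0.0015],"angular":[0,0,0],"grip":0.4},{"offset":[-0.002,0,0.0015],"angular":[0,0,0],"grip":0.3}]' 35
python3 -m pendant '[{"offset":[0,0,0],"angular":[0,0,0],"grip":0.2},{"offset":[0,0,0],"angular":[0,0,0],"grip":0.2},{"offset":[0,0,0],"angular":[0,0,0],"grip":0.2},{"offset":[0,0,0],"angular":[0,0,0],"grip":0.2},{"offset":[0,0,0],"angular":[0,0,0],"grip":0.2}]' 35
python3 -c "
from h import *
plan([.4882,.134,.0205],tool_rot(-1.6,0))"
```

```text
time_s: 11.5
tool_pos: [0.488, 0.1328, 0.0206]
eef_rot: [0.0, 1.0, -0.015, 0.0]
ft_force: [-1.7, -0.2, 3.6]
width: 0.0457
time_s: 12.12
tool_pos: [0.488, 0.1328, 0.0206]
eef_rot: [0.0, 1.0, -0.015, 0.0]
ft_force: [-1.4, 0.8, 5.2]
width: 0.046
t 12.125 pos [0.488  0.1328 0.0206] offset [0.0002, -0.0015, 0.0001] angular [0.0002, -0.0002, -0.0004] w 0.046 F [-1.4  0.8  5.2]
```

```bash
cat > ins.py <<'E'
from h import *
M=np.array([.5106,-.1422,.085]); YAW=87.5; G=np.array([.0238,0,.0206])
def rec(yaw=YAW):
    Rt=tool_rot(yaw-90,20).as_matrix(); return np.c_[-Rt[:,1],-Rt[:,0],-Rt[:,2]]
def tgt(s,dy=0,dz=.0013,yaw=YAW):
    Rr=rec(yaw); return M+Rr@(G+[s,dy,dz]), tool_rot(yaw-90,20)
def where():
    p,Rt,o=state(); T=Rt.as_matrix(); Rs=np.c_[-T[:,1],-T[:,0],-T[:,2]]
    org=p-Rs@G; Rr=rec(); L=Rr.T@(org-M); tip=Rr.T@(org+Rs@[-.12,0,0]-M); e=R.from_matrix(Rr.T@Rs).as_rotvec()
    F=Rr.T@np.array(o["ft_force"])
    print("t",round(o["time_s"],2),"shank in rec mm",(L*1000).round(1),"tip",(tip*1000).round(1),"rot deg",np.degrees(e).round(2),"F rec",F.round(1),"w",round(o["width"],4))
E
python3 -c "
from ins import *
where(); print(tgt(.17))
plan([.4882,.10,.16],tool_rot(-2,0)); plan(*tgt(.17))"
```

```text
t 12.12 shank in rec mm [ 205.8   34.2 -165.4] tip [  93.    32.5 -124.3] rot deg [ 0.11 20.03  0.82] F rec [2.4 1.4 4.6] w 0.046
(array([0.51821691, 0.03225599, 0.17186277]), Rotation.from_matrix(array([[ 9.99048222e-01, -4.09888164e-02,  1.49187091e-02],
                            [-4.36193874e-02, -9.38798242e-01,  3.41694616e-01],
                            [ 1.73472348e-18, -3.42020143e-01, -9.39692621e-01]])))
t 12.125 pos [0.488  0.1328 0.0206] offset [0.0016, 0.041, -0.1743] angular [0.0002, -0.0002, 0.0018] w 0.046 F [-1.4  0.8  5.2]
t 12.125 pos [0.488  0.1328 0.0206] offset [0.0416, 0.1246, -0.189] angular [0.1113, 0.0006, 0.0046] w 0.046 F [-1.4  0.8  5.2]
```

```bash
python3 -m pendant '[{"offset":[0,0,-0.02],"angular":[0,0,0],"grip":0.2},{"offset":[0,0,-0.07],"angular":[0,0,0],"grip":0.2},{"offset":[0,0.02,-0.14],"angular":[0,0,0],"grip":0.2},{"offset":[0.01,0.04,-0.19],"angular":[0.03,0,0],"grip":0.2},{"offset":[0.02,0.05,-0.21],"angular":[0.06,0,0.002],"grip":0.2}]'
python3 -c "
from ins import *
where(); plan(*tgt(.17))"
```

```text
time_s: 12.75
tool_pos: [0.5032, 0.092, 0.1915]
eef_rot: [-0.095, 0.995, -0.017, 0.004]
ft_force: [0.0, 0.5, -4.4]
width: 0.0456
t 12.75 shank in rec mm [229.2  17.3   3.5] tip [110.7  16.2  22.5] rot deg [-0.09  9.07  0.53] F rec [-1.   0.  -4.3] w 0.0456
t 12.75 pos [0.5032 0.092  0.1915] offset [0.0213, 0.0773, 0.0101] angular [0.0504, -0.0005, 0.003] w 0.0456 F [ 0.   0.5 -4.4]
```

```bash
python3 -m pendant '[{"offset":[0.01,0.03,0],"angular":[0.03,0,0.002],"grip":0.2},{"offset":[0.02,0.06,0.005],"angular":[0.05,0,0.003],"grip":0.2},{"offset":[0.021,0.072,0.008],"angular":[0.05,0,0.003],"grip":0.2},{"offset":[0.021,0.072,0.008],"angular":[0.05,0,0.003],"grip":0.2},{"offset":[0.021,0.072,0.008],"angular":[0.05,0,0.003],"grip":0.2}]'
python3 - <<'E'
from ins import *
where(); plan(*tgt(.17))
im,d=grab_frame("top"); cv2.imwrite("pics/t7.png",cv2.resize(im[130:260,200:410],None,fx=3.8,fy=3.8))
im,d=grab_frame("scene"); cv2.imwrite("pics/s7.png",cv2.resize(im[100:230,180:340],None,fx=4,fy=4))
C=cam("wrist"); im,d=grab_frame("wrist"); cv2.imwrite("pics/w7.png",im);np.save("pics/w7.npy",d)
W=cloud("wrist",d,C)
b,g,r=[im[...,i].astype(int) for i in range(3)]
E
```

```text
time_s: 13.38
tool_pos: [0.5173, 0.0374, 0.1718]
eef_rot: [-0.171, 0.985, -0.022, 0.003]
ft_force: [0.1, 0.4, -3.9]
width: 0.0456
t 13.38 shank in rec mm [174.7   1.2  -0.4] tip [54.7  1.3  0.2] rot deg [ 0.14  0.26 -0.03] F rec [-1.  -0.1 -3.8] w 0.0456
t 13.375 pos [0.5173 0.0374 0.1718] offset [0.0015, 0.006, -0.0022] angular [0.0014, 0.0008, -0.0001] w 0.0456 F [ 0.1  0.4 -3.9]
```

View pics/w7.png

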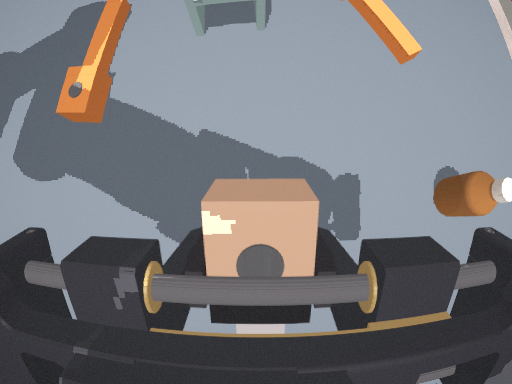

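View pics/s7.png

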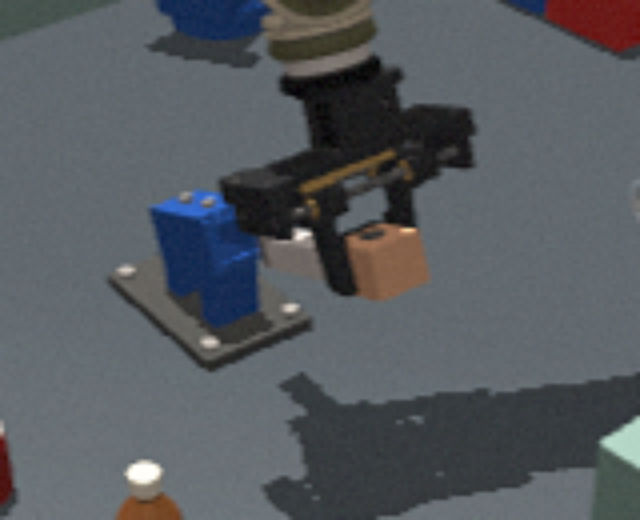

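View pics/t7.png

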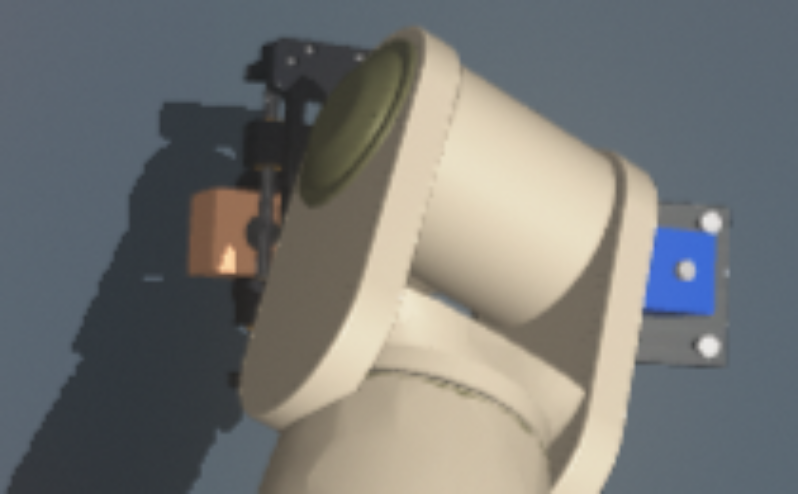

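```bash
python3 - <<'E'
from ins import *
C=cam("wrist"); im,d=grab_frame("wrist"); W=cloud("wrist",d,C); p,Rt,o=state()
L=(W-p)@Rt.as_matrix()   # tool frame
S=np.stack([-L[...,1],-L[...,0],-L[...,2]],-1)+G  # shank frame nominal
b,g,r=[im[...,i].astype(int) for i in range(3)]
m=(r>b+30)&(r>90)
m=cv2.erode(m.astype(np.uint8),np.ones((3,3)))>0
m&=(abs(S[...,1])<.03)&(S[...,0]>-.02)&(S[...,0]<.1)&(S[...,2]<.06)
P=S[m]; t=P[P[:,2]>.034]
A=np.c_[t[:,:2],np.ones(len(t))]; c=np.linalg.lstsq(A,t[:,2],rcond=None)[0]
res=t[:,2]-A@c; k=abs(res)<.002; c=np.linalg.lstsq(A[k],t[k,2],rcond=None)[0]
print(k.sum(),"pitch deg",np.degrees(c[:2]).round(2),"top z at x=30:",c[0]*.03+c[2])
T=t[k]; print("x range",np.percentile(T[:,0],[0.5,99.5]),"y",np.percentile(T[:,1],[.5,99.5]))
f=P[(P[:,2]>.005)&(P[:,2]<.03)]; print("rear face x",len(f),np.median(f[:,0]) if len(f) else None)
E
```

```text
6546 pitch deg [-0.05 -0.  ] top z at x=30: 0.03893489989215541
x range [0.02690063 0.0601747 ] y [-0.02265402  0.02236302]
rear face x 1343 0.06003230267378285
```

```bash
python3 -c "
from ins import *
where(); plan(*tgt(.126))"
```

```text
t 13.57 shank in rec mm [174.3   1.1  -0.5] tip [54.3  1.2  0. ] rot deg [ 0.13  0.24 -0.04] F rec [-0.6 -0.6 -3.5] w 0.0459
t 13.575 pos [0.5174 0.0371 0.1716] offset [0.0013, 0.0605, -0.0021] angular [0.0014, 0.0007, -0.0002] w 0.0459 F [ 0.6  0.6 -3.5]
```

```bash
python3 -m pendant '[{"offset":[0.0013,0.02,-0.0021],"angular":[0.0014,0.0007,0],"grip":0.2},{"offset":[0.0013,0.04,-0.0021],"angular":[0.0014,0.0007,0],"grip":0.2},{"offset":[0.0013,0.055,-0.0021],"angular":[0.0014,0.0007,0],"grip":0.2},{"offset":[0.0013,0.06,-0.0021],"angular":[0.0014,0.0007,0],"grip":0.2},{"offset":[0.0013,0.06,-0.0021],"angular":[0.0014,0.0007,0],"grip":0.2}]'
python3 - <<'E'
from ins import *
where(); plan(*tgt(.10))
im,d=grab_frame("scene"); cv2.imwrite("pics/s8.png",cv2.resize(im[110:200,190:290],None,fx=6,fy=6,interpolation=cv2.INTER_CUBIC))
E
```

```text
time_s: 14.2
tool_pos: [0.5164, -0.0095, 0.1566]
eef_rot: [-0.174, 0.984, -0.023, 0.004]
ft_force: [0.3, 0.5, -4.4]
width: 0.0455
t 14.2 shank in rec mm [125.5   0.    1.3] tip [5.5 0.3 1.2] rot deg [ 0.   -0.03 -0.14] F rec [-1.1 -0.3 -4.3] w 0.0455
t 14.2 pos [ 0.5164 -0.0095  0.1566] offset [0.0001, 0.0319, -0.0] angular [-0.0002, 0.0, -0.0008] w 0.0455 F [ 0.3  0.5 -4.4]
```

View pics/s8.png

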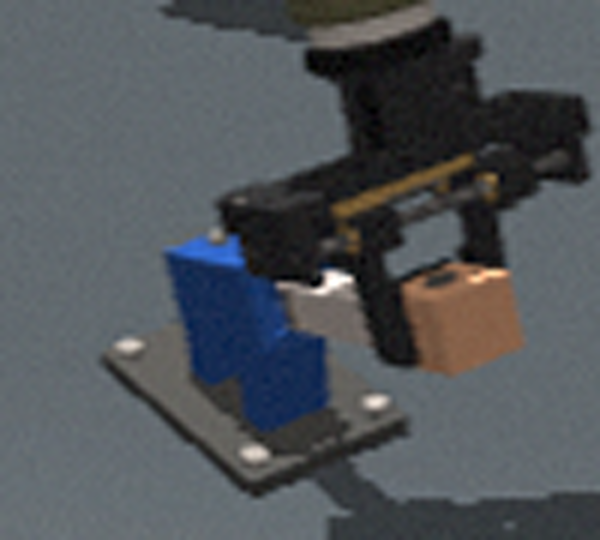

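The tip is aligned with the mouth and 5 mm out. I'll enter slowly.

```bash
python3 -m pendant '[{"offset":[0,0.006,0],"angular":[0,0,-0.0005],"grip":0.2},{"offset":[0,0.012,0],"angular":[0,0,-0.0008],"grip":0.2},{"offset":[0,0.018,0],"angular":[0,0,-0.0008],"grip":0.2},{"offset":[0,0.025,0],"angular":[0,0,-0.0008],"grip":0.2},{"offset":[0,0.032,0],"angular":[0,0,-0.0008],"grip":0.2}]'
python3 - <<'E'
from ins import *
where(); plan(*tgt(.05))
E
```

```text
time_s: 14.88
tool_pos: [0.5153, -0.0337, 0.1478]
eef_rot: [-0.174, 0.985, -0.021, 0.004]
ft_force: [0.5, 0.1, -3.9]
width: 0.046
t 14.88 shank in rec mm [99.7  0.   1.3] tip [-20.3  -0.    1.2] rot deg [ 0.   -0.02  0.03] F rec [-1.2 -0.5 -3.7] w 0.046
t 14.875 pos [ 0.5153 -0.0337  0.1478] offset [0.0, 0.0621, -0.0001] angular [-0.0001, 0.0, 0.0002] w 0.046 F [ 0.5  0.1 -3.9]
```

It's 20 mm in with no extra force. Carrying on.

```bash
python3 -m pendant '[{"offset":[0,0.012,0],"angular":[0,0,0],"grip":0.2},{"offset":[0,0.025,0],"angular":[0,0,0],"grip":0.2},{"offset":[0,0.038,0],"angular":[0,0,0],"grip":0.2},{"offset":[0,0.05,0],"angular":[0,0,0],"grip":0.2},{"offset":[0,0.062,0],"angular":[0,0,0],"grip":0.2}]'
python3 - <<'E'
from ins import *
where(); plan(*tgt(.006))
E
```

```text
time_s: 15.5
tool_pos: [0.5133, -0.0806, 0.1307]
eef_rot: [-0.174, 0.985, -0.021, 0.004]
ft_force: [-0.6, -0.6, -3.1]
width: 0.0457
t 15.5 shank in rec mm [49.8 -0.   1.2] tip [-70.2  -0.1   1.2] rot deg [-0.   -0.02  0.03] F rec [-1.7  0.6 -2.7] w 0.0457
t 15.5 pos [ 0.5133 -0.0806  0.1307] offset [-0.0, 0.0547, -0.0001] angular [-0.0001, -0.0, 0.0001] w 0.0457 F [-0.6 -0.6 -3.1]
```

```bash
python3 -m pendant '[{"offset":[0,0.013,0],"angular":[0,0,0],"grip":0.2},{"offset":[0,0.026,0],"angular":[0,0,0],"grip":0.2},{"offset":[0,0.039,0],"angular":[0,0,0],"grip":0.2},{"offset":[0,0.049,0],"angular":[0,0,0],"grip":0.2},{"offset":[0,0.054,0],"angular":[0,0,0],"grip":0.2}]'
python3 - <<'E'
from ins import *
where(); plan(*tgt(.0))
E
```

```text
time_s: 16.12
tool_pos: [0.5116, -0.1209, 0.116]
eef_rot: [-0.174, 0.985, -0.021, 0.004]
ft_force: [0.4, -0.6, -4.2]
width: 0.0458
t 16.12 shank in rec mm [ 6.8 -0.   1.2] tip [-1.132e+02 -1.000e-01  1.100e+00] rot deg [ 0.   -0.03  0.01] F rec [-2.  -0.4 -3.7] w 0.0458
t 16.125 pos [ 0.5116 -0.1209  0.116 ] offset [-0.0, 0.0085, -0.0001] angular [-0.0002, 0.0, 0.0001] w 0.0458 F [ 0.4 -0.6 -4.2]
```

```bash
python3 -m pendant '[{"offset":[0,0.0013,0],"angular":[0,0,0],"grip":0.2},{"offset":[0,0.0026,0],"angular":[0,0,0],"grip":0.2},{"offset":[0,0.0038,0],"angular":[0,0,0],"grip":0.2},{"offset":[0,0.005,0],"angular":[0,0,0],"grip":0.2},{"offset":[0,0.0062,0],"angular":[0,0,0],"grip":0.2}]'
python3 - <<'E'
from ins import *
where()
E
```

```text
time_s: 16.75
tool_pos: [0.5114, -0.1251, 0.1145]
eef_rot: [-0.174, 0.985, -0.021, 0.004]
ft_force: [0.3, 0.5, -3.4]
width: 0.0458
t 16.75 shank in rec mm [ 2.4 -0.1  1.3] tip [-117.6   -0.2    1.2] rot deg [-0.   -0.02  0.04] F rec [-0.7 -0.2 -3.3] w 0.0458
```

Not touching yet. I'll creep in 0.5 mm per row.

```bash
python3 -m pendant '[{"offset":[0,0.0006,0],"angular":[0,0,0],"grip":0.2},{"offset":[0,0.0012,0],"angular":[0,0,0],"grip":0.2},{"offset":[0,0.0018,0],"angular":[0,0,0],"grip":0.2},{"offset":[0,0.0024,0],"angular":[0,0,0],"grip":0.2},{"offset":[0,0.003,0],"angular":[0,0,0],"grip":0.2}]'
python3 - <<'E'
from ins import *
where()
E
```

```text
time_s: 17.38
tool_pos: [0.5113, -0.1267, 0.1138]
eef_rot: [-0.175, 0.984, -0.021, 0.004]
ft_force: [0.6, 6.2, 0.6]
width: 0.0455
t 17.38 shank in rec mm [ 0.7 -0.   1.2] tip [-1.193e+02 -1.000e-01  9.000e-01] rot deg [ 0.01 -0.11  0.03] F rec [ 6.1 -0.4 -1.5] w 0.0455
```

```bash
python3 -m pendant '[{"offset":[0,0.0003,0],"angular":[0,0,0],"grip":0.2},{"offset":[0,0.0006,0],"angular":[0,0,0],"grip":0.2},{"offset":[0,0.0009,0],"angular":[0,0,0],"grip":0.2},{"offset":[0,0.0012,0],"angular":[0,0,0],"grip":0.2},{"offset":[0,0.0012,0],"angular":[0,0,0],"grip":0.2}]'
python3 - <<'E'
from ins import *
where()
im,d=grab_frame("scene"); cv2.imwrite("pics/s9.png",cv2.resize(im[110:200,190:290],None,fx=6,fy=6,interpolation=cv2.INTER_CUBIC))
E
```

```text
time_s: 18.0
tool_pos: [0.5113, -0.1268, 0.1138]
eef_rot: [-0.175, 0.984, -0.021, 0.004]
ft_force: [0.3, 10.2, 2.5]
width: 0.0457
t 18.0 shank in rec mm [ 0.6 -0.   1.1] tip [-1.194e+02 -1.000e-01  7.000e-01] rot deg [ 0.02 -0.2   0.05] F rec [10.4  0.2 -1.2] w 0.0457
```

View pics/s9.png

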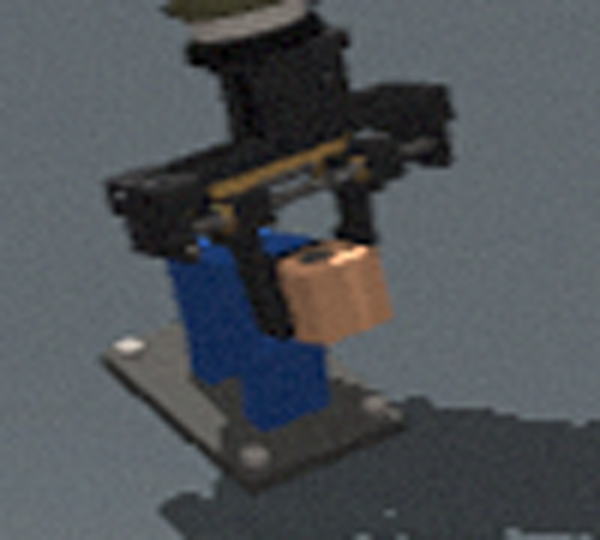

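The shoulder is against the mouth: it stopped moving while the axial force rose to about 12 N. I'll press a bit more, settle it onto the bore floor, then open.

```bash
python3 -m pendant '[{"offset":[0,0.0006,0.0006],"angular":[0,0,0],"grip":0.2},{"offset":[0,0.0012,0.001],"angular":[0,0,0],"grip":0.2},{"offset":[0,0.0016,0.0012],"angular":[0,0,0],"grip":0.2},{"offset":[0,0.0016,0.0012],"angular":[0,0,0],"grip":0.2},{"offset":[0,0.0016,0.0012],"angular":[0,0,0],"grip":0.2}]'
python3 -c "
from ins import *
where()"
python3 -m pendant '[{"offset":[0,0,0],"angular":[0,0,0],"grip":0.55},{"offset":[0,0,0],"angular":[0,0,0],"grip":0.7},{"offset":[0,0,0],"angular":[0,0,0],"grip":0.85},{"offset":[0,0,0],"angular":[0,0,0],"grip":1},{"offset":[0,0,0],"angular":[0,0,0],"grip":1}]'
python3 -c "
from ins import *
where()"
```

```text
time_s: 18.68
tool_pos: [0.5114, -0.1269, 0.1135]
eef_rot: [-0.176, 0.984, -0.021, 0.004]
ft_force: [-1.2, 15.3, 11.4]
width: 0.0462
t 18.68 shank in rec mm [ 0.5 -0.1  0.8] tip [-119.5   -0.3    0.2] rot deg [ 0.02 -0.3   0.08] F rec [18.2  1.8  5.5] w 0.0462
time_s: 19.3
tool_pos: [0.5112, -0.1292, 0.1119]
eef_rot: [-0.174, 0.985, -0.021, 0.004]
ft_force: [-0.2, 0.0, 0.4]
width: 0.0866
t 19.3 shank in rec mm [-2.4 -0.   0.3] tip [-1.224e+02 -1.000e-01  2.000e-01] rot deg [-0.   -0.02  0.03] F rec [0.1 0.2 0.3] w 0.0866
```

```bash
python3 -m pendant '[{"offset":[0,0,-0.02],"angular":[0,0,0],"grip":1},{"offset":[0,0,-0.07],"angular":[0,0,0],"grip":1},{"offset":[0,0,-0.13],"angular":[0,0,0],"grip":1},{"offset":[0,0,-0.17],"angular":[0,0,0],"grip":1},{"offset":[0,0,-0.17],"angular":[0,0,0],"grip":1}]'
python3 - <<'E'
from ins import *
where()
C=cam("wrist"); im,d=grab_frame("wrist"); cv2.imwrite("pics/w9.png",im); W=cloud("wrist",d,C)
S=(W-M)@rec()
b,g,r=[im[...,i].astype(int) for i in range(3)]
m=(r>b+30)&(r>90)&(abs(S[...,1])<.035)&(S[...,0]>-.02)&(S[...,0]<.1)&(S[...,2]>.034)&(S[...,2]<.05)
m=cv2.erode(m.astype(np.uint8),np.ones((3,3)))>0
t=S[m]; A=np.c_[t[:,:2],np.ones(len(t))]; c=np.linalg.lstsq(A,t[:,2],rcond=None)[0]
print(len(t),"slopes deg",np.degrees(c[:2]).round(2),"top z",c[0]*.03+c[2],"x",np.percentile(t[:,0],[.5,99.5]),"y",np.percentile(t[:,1],[.5,99.5]))
im,d=grab_frame("scene"); cv2.imwrite("pics/s10.png",cv2.resize(im[110:220,150:290],None,fx=5,fy=5,interpolation=cv2.INTER_CUBIC))
E
```

```text
time_s: 19.92
tool_pos: [0.5096, -0.1769, 0.2424]
eef_rot: [-0.172, 0.985, -0.021, 0.006]
ft_force: [-0.3, -0.4, -0.4]
width: 0.0882
t 19.93 shank in rec mm [ -2.6  -0.6 139.2] tip [-122.6   -0.8  139.6] rot deg [-0.24  0.16  0.06] F rec [-0.5  0.3 -0.3] w 0.0882
1410 slopes deg [-1.97 -0.01] top z 0.03761322264947002 x [0.01451272 0.06032163] y [-0.02215047  0.02134666]
```

View pics/w9.png

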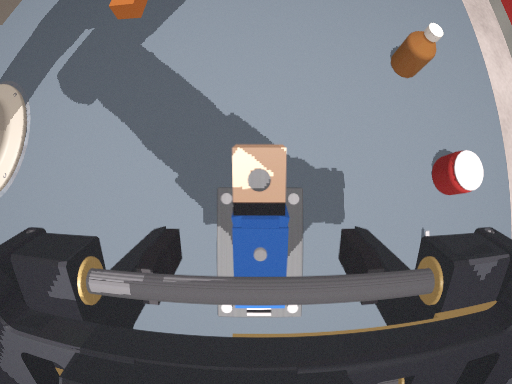

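View pics/s10.png

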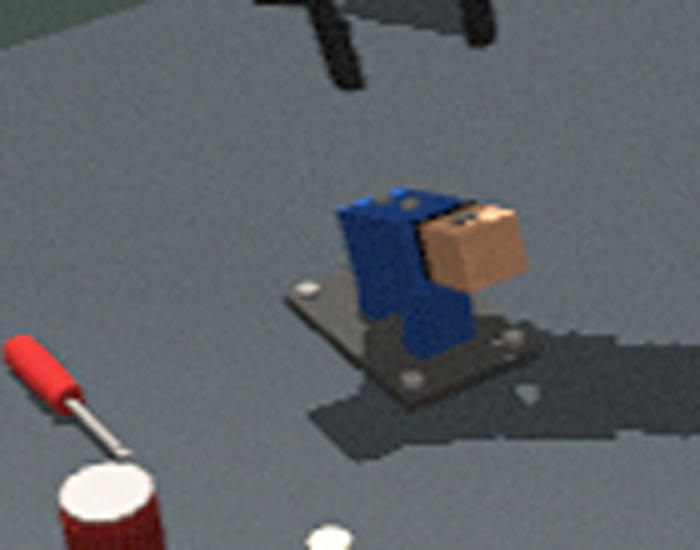

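```bash
python3 - <<'E'
from ins import *
import cv2
im,d=grab_frame("top"); im0=cv2.imread("pics/top0.png")
for k in ["bottle","tin","screwdriver"]:
    print(k,[(round(q["position"][0]*512),round(q["position"][1]*384),round(q["confidence"],2)) for q in recognise("top",k)][:1])
df=cv2.absdiff(im,im0).max(2)[70:130,230:420]; print("changed px near bystanders",(df>40).sum())
C=cam("wrist"); im,d=grab_frame("wrist"); W=cloud("wrist",d,C); S=(W-M)@rec()
b,g,r=[im[...,i].astype(int) for i in range(3)]
m=(r>b+30)&(r>90)&(abs(S[...,1])<.018)&(S[...,0]>.014)&(S[...,0]<.056)&(S[...,2]>.03)&(S[...,2]<.05)
t=S[m]; c=np.linalg.lstsq(np.c_[t[:,:2],np.ones(len(t))],t[:,2],rcond=None)[0]; print("slope",np.degrees(c[:2]))
m=(r>b+30)&(abs(S[...,1])<.018)&(S[...,2]>.005)&(S[...,2]<.03)&(S[...,0]>.03)&(S[...,0]<.1); print("rear face x",m.sum(),np.median(S[m][:,0]) if m.any() else None)
E
```

```text
bottle [(259, 109, 0.73)]
tin [(326, 93, 0.58)]
screwdriver [(132, 204, 0.15)]
changed px near bystanders 0
slope [-1.99560262 -0.0077733 ]
rear face x 79 0.06079056639904861
```

```bash
python3 -c "
from h import *
print(ctrl.finish_job())"
```

```text
the job is handed in; nothing more can be done
None
```

The shank is home in the blue fixture and released. I handed the job in at about 20 s of the 61 s allowed; no verdict was reported.

- **Drawing it out:** I pulled the shank out by its shaft until its origin was about 0.18 m in front of the cubby opening. I then let go and the gripper lifted clear.
- **Inserting it:** I gripped it again by the ankle block, the same way up, and slid it in at 20°. The shoulder met the mouth and I pressed it in, reading at most about 19 N net at the wrist, then released it and backed off.

| Last check | Result |
|---|---|
| Shoulder to mouth (±3 mm allowed) | within about 1 mm |
| Block sag in the bore clearance | about 2.0° (0.035 rad; the limit is 0.06) |
| Bottle, tin and screwdriver | no changed pixels around them in the top view |

In that last check the network did not find the screwdriver: its only report was a low-confidence one on the cubby. For the screwdriver I relied on the picture comparison and on seeing it in the scene camera. The top and wrist cameras also disagreed by about 2.5 mm on where things stood, so I used the wrist camera's figures.

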